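Pile the dishes and offer up the clamp arm

TASK

Pile the two loose round petri dishes squarely on the one already sitting in the seat of the dish stand, and let go of them. Then pick up the clamp arm (a bar with a heavy round hub at one end and a small foot pad at the other) by its balance point and hold it level and still above the stand, the hub over the post and the pad over the pile, with the hub about 3 cm clear above the tip of the post, ready for a colleague to lower it on. Finish while still holding it there, and leave the tape roll, the rubber bung and the weighing boat where they are.

Things in the scene. Friction and masses are not known exactly. Their poses are not given: they have to be found in the camera images.
- dish_a_center (a point): Loose closed white petri dish, a flat disc 60 mm in diameter and 15 mm high, 30 g, lying flat on the bench; can be gripped across its rim. The point is its centre, half-way up; z axis up.
- dish_b_center (a point): The second loose petri dish, identical (60 mm diameter, 15 mm high); centre, half-way up. The two dishes may be piled in either order.
- dish_base_center (a point): The third, identical petri dish, which already sits in the seat of the stand and stays there; centre, half-way up. It is loose, but held sideways by the seat's low rim.
- stand_seat (a point): Centre of the floor of the round seat of the dish stand, 20 mm above the bench. The stand is fixed to the bench: a grey base plate 85 x 240 x 12 mm, the seat near one end (rim 68 mm outside diameter, 3 mm higher than the seat floor), an upright post near the other end. z axis up; the y axis runs from the post to the seat. The bottom, second and third dish centres of a finished pile lie 7.5, 22.5 and 37.5 mm above this point.
- stand_post_tip (a point): Tip of the stand's upright steel post, 12 mm diameter, 90 mm above the bench, 150 mm from the seat's centre.
- clamp_balance (a point): Balance point (centre of mass lengthwise) of the clamp arm, at the centre of its bar: the bar is 14 mm wide, 16 mm high and runs 14 to 30 mm above the underside of the arm, so this point is 22 mm above the bench as the arm lies. x axis along the bar from the hub towards the pad, z up. It lies 46 mm from the hub's axis and 104 mm from the pad's axis. The bar is free to grip across its 14 mm width from 20 mm hubward of this point to 80 mm padward.
- clamp_arm: The whole clamp arm, about 0.35 to 0.55 kg: dark steel hub at one end (42 mm diameter, 34 mm high, 13 mm through bore, small thumb screw on its far side), aluminium bar, black round pad (40 mm diameter) at the other. It rests on hub and pad with the bar raised. Origin on its underside below the balance point; x axis from hub to pad, z up.
- clamp_hub_foot (a point): Point on the hub's axis at its underside (bench level as it lies).
- clamp_pad_foot (a point): Point on the pad's axis at its underside, 150 mm from the hub's axis, in the same plane.
- stand: The dish stand as a whole; origin at the centre of its underside, y axis from post to seat (post at y = -75 mm, seat at y = +75 mm).
- dish_a: Dish a, origin at the centre of its underside.
- dish_b: Dish b, origin at the centre of its underside.
- dish_base: Bottom dish, origin at the centre of its underside.
- tape_roll: Bystander: roll of beige tape lying flat, 72 mm diameter, 19 mm high, with a hole; origin at the centre of its underside. Leave alone.
- rubber_bung: Bystander: beige rubber bung, 24 mm diameter, 22 mm high; origin at its underside. Leave alone.
- weigh_boat: Bystander: white square weighing boat, 61 x 61 x 14 mm; origin at its underside. Leave alone.
Mind the look-alikes: they are no part of the job. Leave any blue, pink or yellow look-alike of the dish_base alone.

How it is judged:
By the outcome, as a careful person would: the job done as asked, in the order asked, and still so for the second after the job is handed in, while the arm keeps its last pose, push and grip.
It also fails if it takes over 64 s, if anything falls off the work surface, if the arm or the gripper's body presses on something with over 40 N, if the wrist force passes 120 N, or if a joint passes its speed limit or range.

ROBOT

A 6-joint arm with a two-finger parallel gripper is mounted at the origin on a cart in front of the work surface, level with it; the furniture and walls round the work are solid. World frame = base frame: x ahead of the robot, y to its left, z up, the work surface at z = 0. Lengths are in m, angles in rad, forces in N, time in s.
With the tool pointing down it reaches from about 0.375 to 0.975 m from the base axis. Payload 3.8 kg.
Tool frame: the origin (TCP) lies midway between the tips of the shut fingers; the grasp point (between the pads) lies 19 mm behind it; z points along the fingers, x is the direction in which the jaws open and shut, and the axes are right-handed (so a half turn about z gives the same grasp; the last joint's range is limited). The gripper opens to 88 mm and grips with 3 to 60 N. Pads are 18 mm wide; open, the fingers measure 123 mm over their backs; the gripper's body (75 mm by 187 mm) begins 45 mm behind the grasp point.
Start: joints at [-1.213, 0.264, 1.604, -0, 1.274, -0.037], TCP at [0.26, -0.623, 0.239] pointing down, gripper open.
Joint ranges: [-2.63, 2.63], [-0.94, 2.18], [0.31, 2.57], [-1.31, 4.45], [0, 2.66], [-2.55, 2.55]. Speed limits (rad/s): [2.57, 2.57, 3.14, 3.14, 3.14, 3.14].

INTERFACE

Orientations are given as [roll, pitch, yaw] about the fixed x, y, z axes, in that order (R = Rz(yaw) Ry(pitch) Rx(roll)).
In Python, from workcell import env gives the robot as it stands.
- The arm moves only by the tool jog_arm, never from a script. Its argument "targets" is a list of rows, each an object with "travel": the shift along the tool's x, y, z in mm, a list of three; "delta_rot": the turn, a rotation vector about the tool's x, y, z in rad, a list of three. A call has 1 to 12 rows; each row is the pose to reach, as a shift and turn from the pose commanded when the call began, along the tool's axes at that moment; what a row does not reach only later rows make up. A row lasts 1/8 s, in which the tool goes at most 62.5 mm and 10.7 degrees, less where a joint would pass 70% of its speed; a pose out of reach is approached as far as the arm can. A call with a gripper value outside its range is refused whole. "fingers" is the opening in per cent of the stroke, from 0 (shut) to 100 (fully open), set as the call begins (left out, the last holds). The fingers move at their own pace and stop on an object; "squeeze" is the grip in N (left out, the last holds). Time passes only in rows, so rows that repeat a pose let the fingers close. It gives the time, the measured TCP pose, the force and the opening at its end, in the units of the state.
- env.read_state(): the state, without advancing time (a new reading comes with each control period).
- env.capture(name): name is "scene" or "top" or "wrist"; returns a dict with "pixels" (420x560x3 uint8, red, green, blue), "intrinsics" (3x3 intrinsics, pixels), "dist_coeffs" ([k1, k2, p1, p2, k3] as OpenCV has them; the pictures are not rectified), "world_to_cam" (4x4, takes a point from world to camera coordinates); the wrist camera has in their place "mount" (4x4, takes a point from camera to tool coordinates, whose origin is the TCP and whose axes are the tool frame's). Camera axes: x right, y down, z forward; pixel columns grow to the right and rows downward; lengths in m; the calibration is good to about 2 mm. A picture is of the moment at which its call begins: read the wrist's pose just before it. There is no depth.
- env.close_job(): hands the job in, once; it reports no verdict.
The state is a dict: "time_s": time; "q": joint angles; "qvel": joint speeds; "effort": joint torques, N m; "ee_pos": TCP position; "tool_rot": TCP orientation; "force": force on the tool from outside, world axes, zero at the start; "torque": the same for the moment, N m; "opening": finger opening in m.
Only numpy, scipy, OpenCV 4.12 (cv2) and the standard library are available. Lean on these libraries where they do the work, as an engineer would, in place of code of your own. Each camera call takes 0.05 s, during which the arm holds its last target. There are 200 camera calls.

## Working session

There is one attempt and no reset: what is moved stays moved. The work goes in short steps, Python scripts to look and compute and a tool call to move; the robot and the scene stay as the last step left them, time stands still between calls to the robot, and variables do not carry over. Pictures are saved under pics/ and viewed, about 8 in all and at most 12, crops included, and the job is handed in when it is done.

Besides the shell and the picture viewer there is one more tool, called after "Call:" by a JSON object that holds its "fn" and its "kwargs". jog_arm: Moves the arm, as the interface text tells. Its arguments: {"type":"object","properties":{"targets":{"type":"array"},"fingers":{"type":"number"},"squeeze":{"type":"number"}},"required":["targets"]}

```bash
ls; mkdir -p pics; cat > h.py <<'E'
import numpy as np, cv2
from scipy.spatial.transform import Rotation as R
from workcell import env
def Rt(s):
    return R.from_euler('xyz', s['tool_rot']).as_matrix()
def cap(name, fn=None):
    s=env.read_state(); c=env.capture(name); c['s']=s
    if name=='wrist':
        T=np.eye(4); T[:3,:3]=Rt(s); T[:3,3]=s['ee_pos']
        c['c2w']=T@np.array(c['mount'])
    else: c['c2w']=np.linalg.inv(np.array(c['world_to_cam']))
    if fn: cv2.imwrite('pics/'+fn, cv2.cvtColor(c['pixels'],cv2.COLOR_RGB2BGR))
    return c
def ray(c,uv,z):
    uv=np.array(uv,float).reshape(-1,1,2)
    p=cv2.undistortPoints(uv,np.array(c['intrinsics'],float),np.array(c['dist_coeffs'],float)).reshape(-1,2)
    d=np.c_[p,np.ones(len(p))]@c['c2w'][:3,:3].T; o=c['c2w'][:3,3]
    return o+d*((z-o[2])/d[:,2])[:,None]
def proj(c,P):
    w=np.linalg.inv(c['c2w']); rv=cv2.Rodrigues(w[:3,:3])[0]
    return cv2.projectPoints(np.array(P,float).reshape(-1,1,3),rv,w[:3,3],np.array(c['intrinsics'],float),np.array(c['dist_coeffs'],float))[0].reshape(-1,2)
E
python3 - <<'E'
from h import *
a=cap('scene');b=cap('top')
print(env.read_state())
for c in(a,b): print(c['c2w'].round(3),c['intrinsics'])
im=np.vstack([a['pixels'],b['pixels']])
cv2.imwrite('pics/scene.png',a['pixels'][...,::-1]);cv2.imwrite('pics/top.png',cv2.resize(b['pixels'][...,::-1],(784,588)))
E
```

```text
pics
{'time_s': 0.1, 'q': array([-1.21288722e+00,  2.64651013e-01,  1.60521673e+00, -8.51136167e-06,
        1.27370610e+00, -3.69491447e-02]), 'qvel': array([-7.54459848e-04, -1.34820227e-03, -3.64559762e-03,  1.36033079e-03,
       -1.31891198e-03,  2.12371592e-05]), 'effort': array([ 5.10534246e-04, -5.03619719e+01, -3.58070612e+01,  7.30746961e-02,
        2.33189855e-02, -6.60282785e-05]), 'ee_pos': array([ 0.25939968, -0.62247875,  0.23754175]), 'tool_rot': array([-3.14152759e+00,  1.98014103e-03, -1.17593551e+00]), 'force': array([ 0.02611751, -0.81901912,  0.33712553]), 'torque': array([0.01421409, 0.00193953, 0.01597343]), 'opening': 0.08809268882594908}
[[-0.821 -0.291  0.491 -0.118]
 [-0.57   0.444 -0.691  0.895]
 [-0.017 -0.848 -0.53   0.705]
 [ 0.     0.     0.     1.   ]] [[399.28413093   0.         285.38373663]
 [  0.         399.28413093 203.42333606]
 [  0.           0.           1.        ]]
[[-0.228 -0.884  0.409 -0.243]
 [-0.974  0.204 -0.101  0.253]
 [ 0.006 -0.421 -0.907  1.684]
 [ 0.     0.     0.     1.   ]] [[530.9340937    0.         289.32324087]
 [  0.         530.9340937  210.07823566]
 [  0.           0.           1.        ]]
```

View pics/top.png

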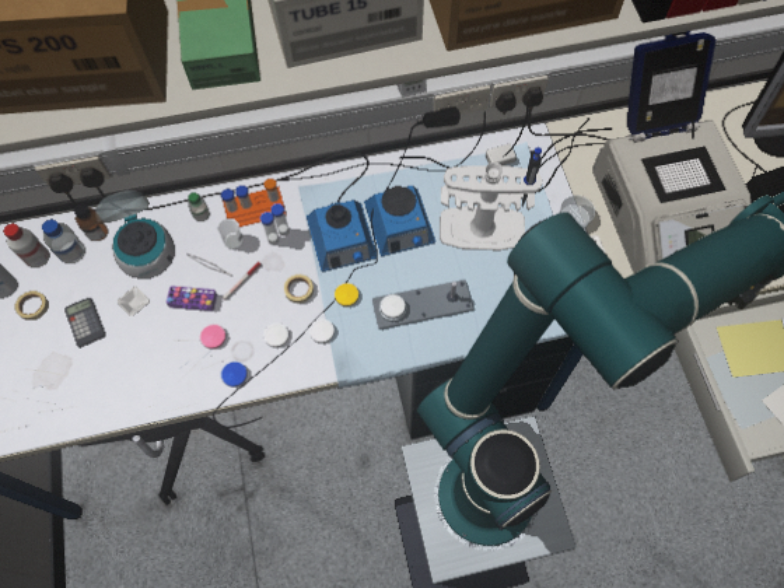

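View pics/scene.png

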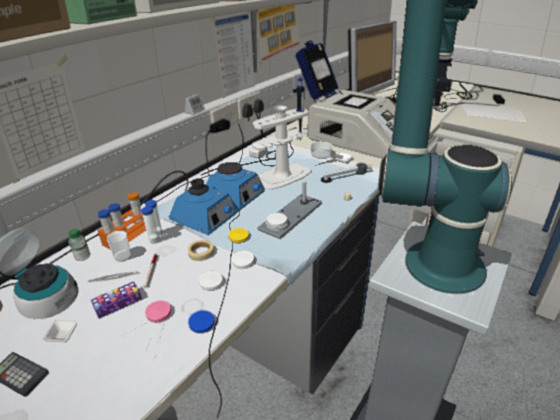

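```bash
cat >> h.py <<'E'
def blob(c,uv,r,z,lo=170,sat=40,inv=False):
    """white blob (ellipse) near uv -> centre px, world"""
    hsv=cv2.cvtColor(c['pixels'],cv2.COLOR_RGB2HSV)
    m=((hsv[...,2]>lo)&(hsv[...,1]<sat)).astype(np.uint8)
    w=np.zeros_like(m); cv2.circle(w,tuple(int(v) for v in uv),r,1,-1); m&=w
    n,l,st,ce=cv2.connectedComponentsWithStats(m)
    k=1+np.argmax(st[1:,4]); return ce[k],st[k],ray(c,[ce[k]],z)[0]
E
python3 - <<'E'
from h import *
a=cap('scene');b=cap('top')
for n,u,v,z in [('D1',(243,259),(321,330),.015),('D2',(210,281),(276,334),.015),('base',(276,220),(392,306),.035),('yel',(238,236),(347,294),.015),('glass',(192,307),(242,350),.015),('blue',(202,321),(234,374),.015),('post',(304,184),(460,284),.09),('tape',(200,249),(299,288),.019),('bung',(347,196),(347,196),.022),('hub',(362,168),(0,0),.034),('pad',(327,178),(0,0),.02),('boat',(60,330),(132,300),.01)]:
    print(n,ray(a,[u],z)[0].round(3),ray(b,[np.array(v)/1.4],z)[0].round(3))
x=cv2.resize(a['pixels'][120:300,180:400],None,fx=3.6,fy=3.3,interpolation=cv2.INTER_CUBIC)
cv2.imwrite('pics/crop1.png',x[...,::-1])
E
```

```text
D1 [0.456 0.288 0.015] [0.462 0.287 0.015]
D2 [0.47  0.401 0.015] [0.476 0.395 0.015]
base [0.473 0.113 0.035] [0.477 0.108 0.035]
yel [0.535 0.217 0.015] [0.542 0.207 0.015]
glass [0.444 0.49  0.015] [0.454 0.48  0.015]
blue [0.394 0.508 0.015] [0.398 0.506 0.015]
post [ 0.469 -0.034  0.09 ] [ 0.472 -0.058  0.09 ]
tape [0.58  0.326 0.019] [0.583 0.32  0.019]
bung [ 0.37  -0.146  0.022] [0.817 0.152 0.022]
hub [ 0.408 -0.338  0.034] [1.695 1.011 0.034]
pad [ 0.49  -0.222  0.02 ] [1.711 1.017 0.02 ]
boat [0.646 0.718 0.01 ] [0.647 0.724 0.01 ]
```

View pics/crop1.png

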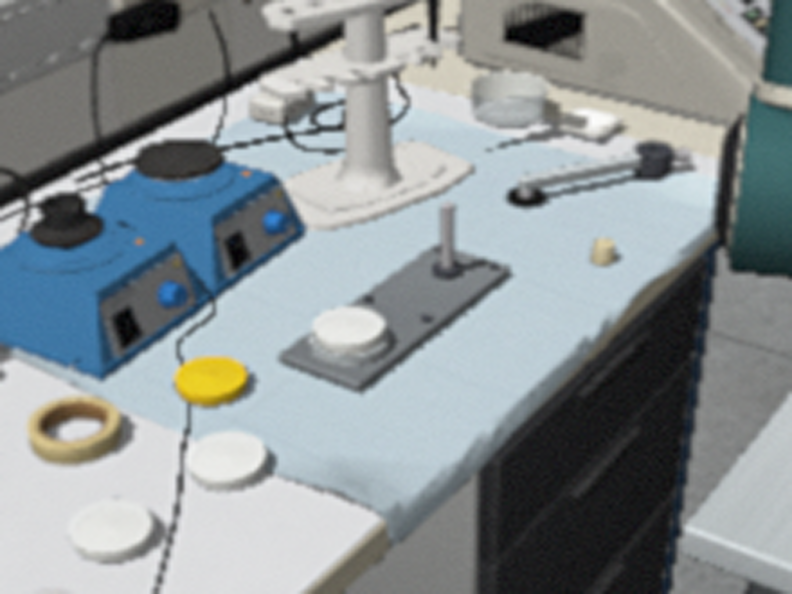

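White candidates (scene px): dishes at (243,259) and (210,281). Look-alikes to leave are yellow (238,236), pink (158,311), blue (202,321) and the clear glass dish (~192,307); the base dish is in the seat at (276,220). The crop shows the first white dish and the seated one, the post at (304,184), clamp hub (362,165), pad (326,175) and bung (347,190).

```bash
cat >> h.py <<'E'
def go(p,yaw,s=None):
    s=s or env.read_state(); A=Rt(s); d=A.T@(np.array(p)-s['ee_pos'])*1000
    T=R.from_euler('xyz',[np.pi,0,yaw]).as_matrix()
    rv=R.from_matrix(A.T@T).as_rotvec()
    print('travel',d.round(1),'rot',rv.round(3),'rows>=',round(max(np.linalg.norm(d)/62.5,np.degrees(np.linalg.norm(rv))/10.7),1))
E
python3 - <<'E'
from h import *
go([.43,-.29,.30],-.6)
c=cap('wrist'); print(np.array(c['mount']).round(3),c['intrinsics'])
E
```

```text
travel [-241.6 -285.4  -61.8] rot [-0.     0.001 -0.576] rows>= 6.1
[[ 1.     0.001 -0.001  0.001]
 [-0.001  0.949  0.314 -0.082]
 [ 0.001 -0.314  0.949 -0.145]
 [ 0.     0.     0.     1.   ]] [[326.99770548   0.         279.85182747]
 [  0.         326.99770548 204.99388949]
 [  0.           0.           1.        ]]
```

Call:
{"fn": "jog_arm", "kwargs": {"targets": [{"travel": [-40,-48,-20],"delta_rot": [0,0,-0.1]},{"travel": [-241.6,-285.4,-62],"delta_rot": [0,0,-0.576]},{"travel": [-241.6,-285.4,-62],"delta_rot": [0,0,-0.576]},{"travel": [-241.6,-285.4,-62],"delta_rot": [0,0,-0.576]},{"travel": [-241.6,-285.4,-62],"delta_rot": [0,0,-0.576]},{"travel": [-241.6,-285.4,-62],"delta_rot": [0,0,-0.576]},{"travel": [-241.6,-285.4,-62],"delta_rot": [0,0,-0.576]},{"travel": [-241.6,-285.4,-62],"delta_rot": [0,0,-0.576]},{"travel": [-241.6,-285.4,-62],"delta_rot": [0,0,-0.576]}]}}

```text
time_s: 1.38
ee_pos: [0.4294, -0.2914, 0.3002]
tool_rot: [3.141, 0.001, -0.602]
force: [0.7, -0.5, -0.0]
opening: 0.0882
```

```bash
python3 - <<'E'
from h import *
c=cap('wrist','w_clamp.png'); s=c['s']; print(s['time_s'],s['ee_pos'],s['tool_rot'],s['qvel'].max())
import pickle; pickle.dump(c,open('w_clamp.pkl','wb'))
print(proj(c,[[.408,-.338,.034],[.49,-.222,.02],[.47,-.035,.09],[.475,.11,.035]]).round())
go([.44,-.0,.30],0)
E
```

```text
1.375 [ 0.42941812 -0.2914281   0.30023703] [ 3.14103132e+00  7.46967959e-04 -6.01550525e-01] 0.005793751125624644
[[ 286.  202.]
 [ 289.   89.]
 [ 156.  -80.]
 [  84. -199.]]
travel [-1.563e+02 -2.463e+02  2.000e-01] rot [ 0.     0.001 -0.602] rows>= 4.7
```

View pics/w_clamp.png

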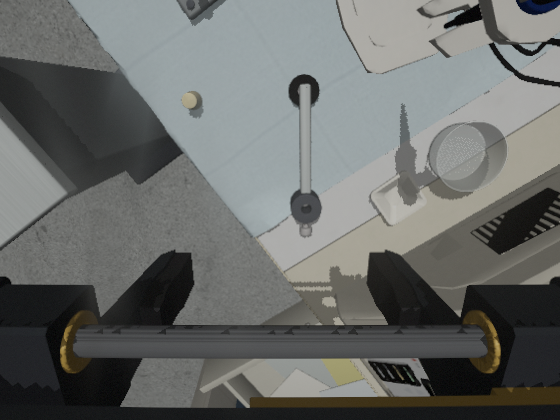

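The wrist view shows the clamp: hub at (306,206), pad at (304,91), bar vertical between them, bung at (191,100).

```bash
python3 - <<'E'
from h import *
go([.45,.23,.30],0)
E
```

```text
travel [-2.783e+02 -4.415e+02  3.000e-01] rot [ 0.     0.001 -0.602] rows>= 8.4
```

Call:
{"fn": "jog_arm", "kwargs": {"targets": [{"travel": [-20,-32,0],"delta_rot": [0,0,-0.05]},{"travel": [-278,-441,0],"delta_rot": [0,0,-0.602]},{"travel": [-278,-441,0],"delta_rot": [0,0,-0.602]},{"travel": [-278,-441,0],"delta_rot": [0,0,-0.602]},{"travel": [-278,-441,0],"delta_rot": [0,0,-0.602]},{"travel": [-278,-441,0],"delta_rot": [0,0,-0.602]},{"travel": [-278,-441,0],"delta_rot": [0,0,-0.602]},{"travel": [-278,-441,0],"delta_rot": [0,0,-0.602]},{"travel": [-278,-441,0],"delta_rot": [0,0,-0.602]},{"travel": [-278,-441,0],"delta_rot": [0,0,-0.602]},{"travel": [-278,-441,0],"delta_rot": [0,0,-0.602]}]}}

```text
time_s: 2.8
ee_pos: [0.45, 0.2294, 0.3002]
tool_rot: [3.14, 0.001, 0.001]
force: [-0.8, 0.4, 0.0]
opening: 0.0879
```

```bash
python3 - <<'E'
from h import *
c=cap('wrist','w_dish.png'); s=c['s']; print(s['time_s'],s['ee_pos'],s['tool_rot'],abs(s['qvel']).max())
import pickle; pickle.dump(c,open('w_dish.pkl','wb'))
print(proj(c,[[.46,.287,.015],[.474,.398,.015],[.475,.11,.035],[.47,-.035,.09]]).round())
E
```

```text
2.8 [0.45003528 0.22938927 0.30020296] [3.14036272e+00 8.94973433e-04 9.51974456e-04] 0.01922972588622745
[[288. 117.]
 [301.  19.]
 [298. 250.]
 [294. 363.]]
```

View pics/w_dish.png

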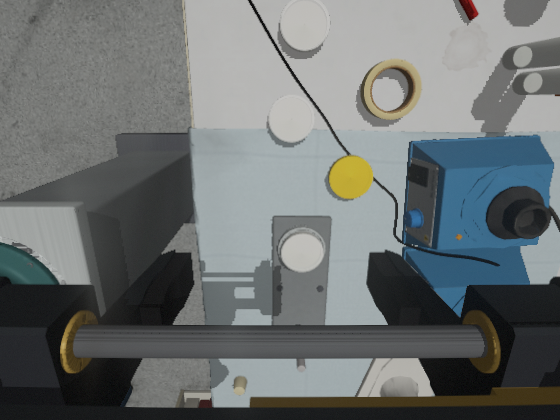

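Wrist view: first dish at (290,120), second at (304,24), seated dish at (302,251), post at (301,365), yellow look-alike at (351,177), tape at (391,90).

```bash
cat >> h.py <<'E'
def disc(c,p,z,r=.03,name=None):
    """rectify to a bird's-eye patch (0.5 mm/px) on plane z round p and Hough the circle"""
    n=121; g=(np.arange(-60,61))*.001
    X,Y=np.meshgrid(p[0]+g,p[1]+g); P=np.c_[X.ravel(),Y.ravel(),np.full(X.size,z)]
    uv=proj(c,P).astype(np.float32).reshape(n,n,2)
    im=cv2.resize(cv2.remap(c['pixels'],uv[...,0],uv[...,1],cv2.INTER_CUBIC),None,fx=4,fy=4,interpolation=cv2.INTER_CUBIC)
    gr=cv2.GaussianBlur(cv2.cvtColor(im,cv2.COLOR_RGB2GRAY),(0,0),3)
    k=cv2.HoughCircles(gr,cv2.HOUGH_GRADIENT_ALT,1,200,param1=60,param2=.3,minRadius=int(r*4000*.9),maxRadius=int(r*4000*1.1))
    out=[]
    if k is not None:
        for x,y,rr in k.reshape(-1,3)[:, :3]:
            out.append([p[0]+(x/4-60.4)*.001,p[1]+(y/4-60.4)*.001,rr/4]); cv2.circle(im,(int(x),int(y)),int(rr),(255,0,0),1)
    if name: cv2.imwrite('pics/'+name,im[...,::-1])
    return np.array(out),im
E
python3 - <<'E'
from h import *; import pickle
c=pickle.load(open('w_dish.pkl','rb'))
px={'D1':((290,119),.015),'D2':((304,25),.015),'base':((302,251),.035)}
ims=[]
for k,(u,z) in px.items():
    p=ray(c,[u],z)[0]; o,im=disc(c,p,z); print(k,p.round(4),o.round(4)); ims.append(im)
cv2.imwrite('pics/discs.png',cv2.resize(np.hstack(ims),(798,266))[...,::-1])
print('post',ray(c,[(300,361)],.09))
E
```

```text
D1 [0.4628 0.2841 0.015 ] []
D2 [0.4782 0.3918 0.015 ] []
base [0.4809 0.108  0.035 ] [[ 0.48    0.1061 29.7536]]
post [[ 0.47796969 -0.03102709  0.09      ]]
```

View pics/discs.png

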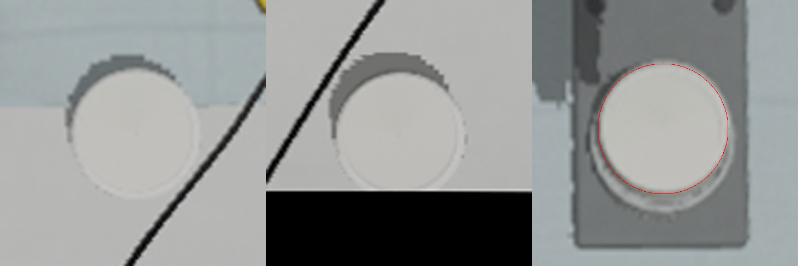

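```bash
python3 - <<'E'
from h import *
go([.464,.284,.165],-.95)
E
```

```text
travel [ 14.1 -55.1 135.3] rot [0.001 0.    0.95 ] rows>= 5.1
```

Call:
{"fn": "jog_arm", "kwargs": {"fingers": 85, "targets": [{"travel": [14,-55,135],"delta_rot": [0.001,0,0.95]},{"travel": [14,-55,135],"delta_rot": [0.001,0,0.95]},{"travel": [14,-55,135],"delta_rot": [0.001,0,0.95]},{"travel": [14,-55,135],"delta_rot": [0.001,0,0.95]},{"travel": [14,-55,135],"delta_rot": [0.001,0,0.95]},{"travel": [14,-55,135],"delta_rot": [0.001,0,0.95]},{"travel": [14,-55,135],"delta_rot": [0.001,0,0.95]},{"travel": [14,-55,135],"delta_rot": [0.001,0,0.95]}]}}

```text
time_s: 3.85
ee_pos: [0.4638, 0.2852, 0.166]
tool_rot: [-3.14, 0.0, -0.947]
force: [-0.4, 0.3, 0.1]
opening: 0.0748
```

```bash
cat >> h.py <<'E'
def edgefit(c,p,z,r=.03,name=None,it=5):
    """radial edge search in the rectified patch, robust circle fit with r fixed range"""
    _,im=disc(c,p,z); cl=cv2.GaussianBlur(im,(0,0),2).astype(float)
    from scipy.optimize import least_squares
    ctr=np.array([0.,0.])
    for k in range(it):
        pts=[]
        for t in np.linspace(0,2*np.pi,120,endpoint=False):
            rr=np.arange(r*1000-6+2*min(k,2),r*1000+6-2*min(k,2),.25); q=(ctr[:,None]+rr*np.array([[np.cos(t)],[np.sin(t)]])+60.4)*4
            pr=np.array([cv2.remap(cl[...,i].astype(np.float32),q[0].astype(np.float32)[None],q[1].astype(np.float32)[None],1)[0] for i in range(3)])
            gd=abs(np.gradient(pr,axis=1)).sum(0); j=gd.argmax()
            if gd[j]>6: pts.append(ctr+rr[j]*np.array([np.cos(t),np.sin(t)]))
        pts=np.array(pts)
        f=least_squares(lambda v:np.hypot(*(pts-v[:2]).T)-v[2],[*ctr,r*1000],loss='soft_l1',f_scale=.5); ctr=f.x[:2]
    if name:
        for q in pts: cv2.circle(im,tuple(int(v) for v in (q+60.4)*4),2,(255,0,0),-1)
        cv2.circle(im,tuple(int(v) for v in (ctr+60.4)*4),int(f.x[2]*4),(0,160,0),1); cv2.imwrite('pics/'+name,im[...,::-1])
    return np.array(p[:2])+ctr*.001,f.x[2],len(pts),np.median(abs(f.fun))
E
python3 - <<'E'
from h import *; import pickle
c=cap('wrist'); s=c['s']; print(s['time_s'],s['ee_pos'],s['tool_rot'],s['opening'])
pickle.dump(c,open('w_d1.pkl','wb'))
print(edgefit(c,[.464,.284],.015,name='d1fit.png'))
c=pickle.load(open('w_dish.pkl','rb'))
for p,z in [([.464,.284],.015),([.478,.3915],.015),([.48,.106],.035)]: print(edgefit(c,p,z))
E
```

```text
3.85 [0.4638487  0.28519706 0.16595322] [-3.14038319e+00  3.42867695e-04 -9.47147166e-01] 0.07480152708044986
(array([0.46510895, 0.28431259]), np.float64(29.095867900594488), 120, np.float64(0.11320335688798266))
(array([0.46533465, 0.28572056]), np.float64(30.615910107897196), 77, np.float64(0.5891152233636596))
(array([0.47839017, 0.39263114]), np.float64(28.169705826419843), 120, np.float64(0.18687768857319398))
(array([0.4807263 , 0.10516774]), np.float64(29.561606182736156), 120, np.float64(0.19020535742973088))
```

View pics/d1fit.png

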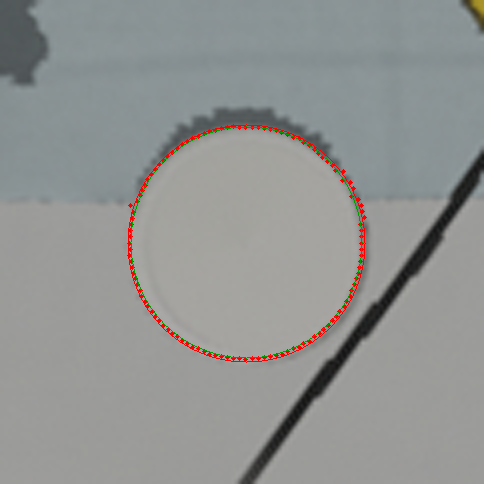

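The green fit matches the dish rim. The cable at right is clear of the finger line.

```bash
python3 - <<'E'
from h import *
go([.4651,.2843,.004],-.95)
E
```

```text
travel [  1.7  -0.3 161.9] rot [-0.001  0.     0.003] rows>= 2.6
```

Call:
{"fn": "jog_arm", "kwargs": {"targets": [{"travel": [1.7,-0.3,50],"delta_rot": [0,0,0]},{"travel": [1.7,-0.3,110],"delta_rot": [-0.001,0,0.003]},{"travel": [1.7,-0.3,145],"delta_rot": [-0.001,0,0.003]},{"travel": [1.7,-0.3,161],"delta_rot": [-0.001,0,0.003]},{"travel": [1.7,-0.3,162],"delta_rot": [-0.001,0,0.003]},{"travel": [1.7,-0.3,162],"delta_rot": [-0.001,0,0.003]}]}}

```text
time_s: 4.65
ee_pos: [0.4663, 0.2854, 0.0053]
tool_rot: [-3.139, 0.0, -0.951]
force: [0.4, -0.2, -0.8]
opening: 0.0745
```

Call:
{"fn": "jog_arm", "kwargs": {"fingers": 45, "squeeze": 10, "targets": [{"travel": [0,0,0],"delta_rot": [0,0,0]},{"travel": [0,0,0],"delta_rot": [0,0,0]},{"travel": [0,0,0],"delta_rot": [0,0,0]},{"travel": [0,0,0],"delta_rot": [0,0,0]}]}}

```text
time_s: 5.15
ee_pos: [0.466, 0.2852, 0.0051]
tool_rot: [-3.139, 0.0, -0.951]
force: [-1.1, -0.1, 6.7]
opening: 0.0589
```

```bash
python3 - <<'E'
from h import *
s=env.read_state(); print(s['ee_pos'],s['tool_rot'],s['force'],s['opening'])
go([.4807,.1055,.185],-.95)
E
```

```text
[0.4659863  0.28522105 0.00506651] [-3.13934677e+00  1.74350714e-04 -9.50999827e-01] [-1.06136518 -0.07788323  6.70396855] 0.05894921551087148
travel [ 154.8   92.  -180.2] rot [-0.002  0.    -0.001] rows>= 4.1
```

Call:
{"fn": "jog_arm", "kwargs": {"targets": [{"travel": [0,0,-20],"delta_rot": [0,0,0]},{"travel": [0,0,-70],"delta_rot": [-0.002,0,0]},{"travel": [20,12,-130],"delta_rot": [-0.002,0,0]},{"travel": [60,36,-180],"delta_rot": [-0.002,0,0]},{"travel": [105,63,-215],"delta_rot": [-0.002,0,0]},{"travel": [140,83,-230],"delta_rot": [-0.002,0,0]},{"travel": [155,92,-230],"delta_rot": [-0.002,0,0]},{"travel": [155,92,-230],"delta_rot": [-0.002,0,0]},{"travel": [155,92,-230],"delta_rot": [-0.002,0,0]},{"travel": [155,92,-230],"delta_rot": [-0.002,0,0]}]}}

```text
time_s: 6.4
ee_pos: [0.4795, 0.106, 0.2324]
tool_rot: [3.138, 0.002, -0.949]
force: [-0.3, -0.5, 0.4]
opening: 0.059
```

```bash
python3 - <<'E'
from h import *; import pickle
c=cap('wrist','w_held.png'); s=c['s']; print(s['time_s'],s['ee_pos'],s['tool_rot'],s['opening'],s['force'])
pickle.dump(c,open('w_held.pkl','wb'))
b,*r=edgefit(c,[.4807,.1055],.035,name='basefit.png'); print(b,r)
tz=s['ee_pos'][2]-.005+.015; h,*r=edgefit(c,s['ee_pos'][:2],tz,name='heldfit.png'); print('held',h,h-s['ee_pos'][:2],r)
a,bb=cv2.imread('pics/basefit.png'),cv2.imread('pics/heldfit.png'); cv2.imwrite('pics/fits.png',cv2.resize(np.hstack([a,bb]),(800,400)))
E
```

```text
6.4 [0.47947834 0.10604835 0.2324412 ] [ 3.13766884e+00  1.75661838e-03 -9.49413205e-01] 0.059011290259886995 [-0.29849239 -0.50443566  0.40394474]
[0.48060482 0.10473143] [np.float64(29.619152793970326), 120, np.float64(0.12966704324922773)]
held [0.47971281 0.10555926] [ 0.00023447 -0.00048909] [np.float64(28.955362164600235), 120, np.float64(0.28085209894629415)]
```

View pics/fits.png

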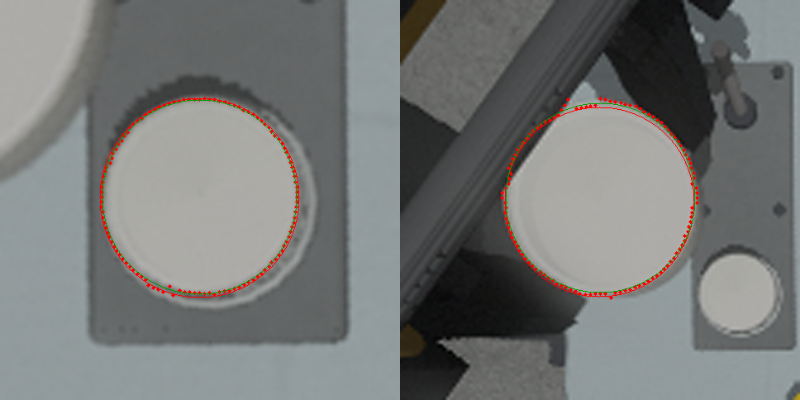

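Left: base dish fitted cleanly at (0.4806, 0.1047). Right: the held dish is centred in the jaws, within about 0.5 mm of the TCP.

```bash
python3 - <<'E'
from h import *
go([.481,.1053,.0405],-.95)
E
```

```text
travel [  1.7  -1.4 192.2] rot [0.004 0.001 0.001] rows>= 3.1
```

Call:
{"fn": "jog_arm", "kwargs": {"targets": [{"travel": [1.7,-1.4,50],"delta_rot": [0.004,0.001,0.001]},{"travel": [1.7,-1.4,110],"delta_rot": [0.004,0.001,0.001]},{"travel": [1.7,-1.4,150],"delta_rot": [0.004,0.001,0.001]},{"travel": [1.7,-1.4,172],"delta_rot": [0.004,0.001,0.001]},{"travel": [1.7,-1.4,180],"delta_rot": [0.004,0.001,0.001]},{"travel": [1.7,-1.4,180],"delta_rot": [0.004,0.001,0.001]},{"travel": [1.7,-1.4,180],"delta_rot": [0.004,0.001,0.001]}]}}

```text
time_s: 7.32
ee_pos: [0.4831, 0.1046, 0.0549]
tool_rot: [-3.138, -0.002, -0.952]
force: [0.7, -0.3, -0.2]
opening: 0.0593
```

```bash
python3 - <<'E'
from h import *
s=env.read_state(); print(s['ee_pos'],s['tool_rot'])
go([.481,.1053,.0405],-.95)
E
```

```text
[0.4830993  0.10459655 0.05491355] [-3.13759551e+00 -1.59430459e-03 -9.51707527e-01]
travel [-1.8  1.4 14.4] rot [-0.004 -0.002 -0.002] rows>= 0.2
```

Call:
{"fn": "jog_arm", "kwargs": {"targets": [{"travel": [-1.8,1.4,5],"delta_rot": [-0.004,-0.002,-0.002]},{"travel": [-1.8,1.4,10],"delta_rot": [-0.004,-0.002,-0.002]},{"travel": [-1.8,1.4,10],"delta_rot": [-0.004,-0.002,-0.002]},{"travel": [-1.8,1.4,10],"delta_rot": [-0.004,-0.002,-0.002]}]}}

```text
time_s: 7.82
ee_pos: [0.4797, 0.1048, 0.0436]
tool_rot: [3.139, 0.001, -0.95]
force: [-0.4, 0.0, -0.1]
opening: 0.0591
```

```bash
python3 - <<'E'
from h import *
s=env.read_state(); print(s['ee_pos'],s['tool_rot'],s['force'],abs(s['qvel']).max())
go([.481,.1053,.0405],-.95)
E
```

```text
[0.47969153 0.10484379 0.04361698] [ 3.13937402e+00  1.48361549e-03 -9.50069626e-01] [-0.36397124  0.04992283 -0.08413329] 0.002511227212900143
travel [ 0.4 -1.3  3.1] rot [ 0.002  0.001 -0.   ] rows>= 0.1
```

```bash
python3 - <<'E'
from h import *
for i in range(4):
    s=env.read_state(); print(s['ee_pos'].round(4),s['tool_rot'].round(4),s['q'].round(4)); env.capture('top')
E
```

```text
[0.4797 0.1048 0.0436] [ 3.1394e+00  1.5000e-03 -9.5010e-01] [1.6420e-01 1.3210e-01 2.1611e+00 5.0000e-04 8.5100e-01 1.1140e+00]
[0.4798 0.1049 0.0437] [ 3.1395e+00  1.4000e-03 -9.5010e-01] [1.6420e-01 1.3210e-01 2.1610e+00 5.0000e-04 8.5100e-01 1.1139e+00]
[0.4798 0.1049 0.0437] [ 3.1396e+00  1.4000e-03 -9.5010e-01] [1.642e-01 1.321e-01 2.161e+00 5.000e-04 8.510e-01 1.114e+00]
[0.4799 0.1049 0.0438] [ 3.1397e+00  1.3000e-03 -9.5010e-01] [1.6420e-01 1.3200e-01 2.1609e+00 5.0000e-04 8.5100e-01 1.1140e+00]
```

Call:
{"fn": "jog_arm", "kwargs": {"targets": [{"travel": [0.4,-1.2,1],"delta_rot": [0.001,0.0005,0]},{"travel": [0.4,-1.2,2],"delta_rot": [0.001,0.0005,0]},{"travel": [0.4,-1.2,2.5],"delta_rot": [0.001,0.0005,0]},{"travel": [0.4,-1.2,3],"delta_rot": [0.001,0.0005,0]},{"travel": [0.4,-1.2,3],"delta_rot": [0.001,0.0005,0]},{"travel": [0.4,-1.2,3],"delta_rot": [0.001,0.0005,0]}]}}

```text
time_s: 8.78
ee_pos: [0.481, 0.1053, 0.0412]
tool_rot: [3.14, 0.001, -0.95]
force: [-1.5, -0.7, 4.5]
opening: 0.0594
```

```bash
python3 - <<'E'
from h import *
s=env.read_state(); print(s['ee_pos'],s['tool_rot'],s['force'],abs(s['qvel']).max())
go([.481,.1053,.040],-.95)
E
```

```text
[0.48101954 0.10527431 0.04117808] [ 3.14049021e+00  9.89623638e-04 -9.49998847e-01] [-1.50713164 -0.69259537  4.45364681] 0.0016098610035271167
travel [-0.  -0.   1.2] rot [0.001 0.001 0.   ] rows>= 0.0
```

Call:
{"fn": "jog_arm", "kwargs": {"fingers": 85, "targets": [{"travel": [0,0,0],"delta_rot": [0,0,0]},{"travel": [0,0,0],"delta_rot": [0,0,0]},{"travel": [0,0,0],"delta_rot": [0,0,0]},{"travel": [0,0,-15],"delta_rot": [0,0,0]},{"travel": [0,0,-60],"delta_rot": [0,0,0]},{"travel": [0,0,-110],"delta_rot": [0,0,0]},{"travel": [0,0,-155],"delta_rot": [0,0,0]},{"travel": [0,0,-160],"delta_rot": [0,0,0]},{"travel": [0,0,-160],"delta_rot": [0,0,0]}]}}

```text
time_s: 9.9
ee_pos: [0.4812, 0.1052, 0.2012]
tool_rot: [3.141, 0.0, -0.95]
force: [-0.8, -0.4, -0.9]
opening: 0.0746
```

```bash
python3 - <<'E'
from h import *; import pickle
c=cap('wrist','w_p1.png'); s=c['s']; print(s['time_s'],s['ee_pos'],s['tool_rot'],s['opening'],s['force'])
pickle.dump(c,open('w_p1.pkl','wb'))
print(edgefit(c,[.4807,.105],.050,name='p1fit.png'))
go([.4784,.392,.165],-.75)
E
```

```text
9.9 [0.48120069 0.10522429 0.20118005] [ 3.14145689e+00  4.30181475e-04 -9.50013699e-01] 0.07458061327093543 [-0.84189479 -0.39655651 -0.89437365]
(array([0.48040215, 0.10491109]), np.float64(29.828027565482035), 120, np.float64(0.3230097527415996))
travel [-234.4 -165.4   34.8] rot [ 0.002  0.002 -0.2  ] rows>= 4.6
```

View pics/w_p1.png

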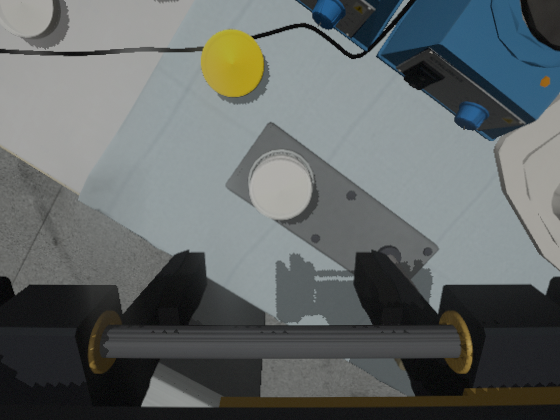

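The dish sits squarely on the base: the wrist image shows it at (281,186), and the fit at (0.4804, 0.1049) agrees with the base centre within 0.3 mm. That is 9 pictures viewed. Next, dish two.

Call:
{"fn": "jog_arm", "kwargs": {"targets": [{"travel": [-30,-21,0],"delta_rot": [0,0,-0.02]},{"travel": [-80,-56,10],"delta_rot": [0,0,-0.08]},{"travel": [-130,-92,20],"delta_rot": [0,0,-0.14]},{"travel": [-180,-127,30],"delta_rot": [0,0,-0.2]},{"travel": [-220,-155,35],"delta_rot": [0,0,-0.2]},{"travel": [-234.4,-165.4,35],"delta_rot": [0,0,-0.2]},{"travel": [-234.4,-165.4,35],"delta_rot": [0,0,-0.2]},{"travel": [-234.4,-165.4,35],"delta_rot": [0,0,-0.2]},{"travel": [-234.4,-165.4,35],"delta_rot": [0,0,-0.2]},{"travel": [-234.4,-165.4,35],"delta_rot": [0,0,-0.2]}]}}

```text
time_s: 11.2
ee_pos: [0.4797, 0.391, 0.1661]
tool_rot: [3.141, 0.001, -0.752]
force: [-0.4, 0.2, -0.2]
opening: 0.0746
```

```bash
python3 - <<'E'
from h import *; import pickle
c=cap('wrist'); s=c['s']; print(s['time_s'],s['ee_pos'],s['tool_rot'],s['opening'])
pickle.dump(c,open('w_d2.pkl','wb'))
b,*r=edgefit(c,[.4784,.392],.015,name='d2fit.png'); print(b,r)
go([*b,.005],-.75)
E
```

```text
11.2 [0.47971617 0.39104174 0.16612759] [ 3.14114129e+00  9.56858991e-04 -7.51500931e-01] 0.07463237550254889
[0.47992546 0.39479607] [np.float64(28.894466449445673), 120, np.float64(0.05608931104417003)]
travel [ -2.1  -2.9 161.1] rot [ 0.     0.001 -0.001] rows>= 2.6
```

Call:
{"fn": "jog_arm", "kwargs": {"targets": [{"travel": [-2,-3,45],"delta_rot": [0,0,0]},{"travel": [-2,-3,100],"delta_rot": [0,0,0]},{"travel": [-2,-3,140],"delta_rot": [0,0,0]},{"travel": [-2,-3,156],"delta_rot": [0,0,0]},{"travel": [-2,-3,161],"delta_rot": [0,0,0]},{"travel": [-2,-3,161],"delta_rot": [0,0,0]},{"travel": [-2,-3,161],"delta_rot": [0,0,0]}]}}

```text
time_s: 12.12
ee_pos: [0.481, 0.3967, 0.0067]
tool_rot: [-3.139, 0.001, -0.75]
force: [0.4, 1.1, -0.4]
opening: 0.0747
```

Call:
{"fn": "jog_arm", "kwargs": {"fingers": 45, "squeeze": 10, "targets": [{"travel": [0,0,0],"delta_rot": [0,0,0]},{"travel": [0,0,0],"delta_rot": [0,0,0]},{"travel": [0,0,0],"delta_rot": [0,0,0]},{"travel": [0,0,0],"delta_rot": [0,0,0]}]}}

```text
time_s: 12.62
ee_pos: [0.4802, 0.3961, 0.0056]
tool_rot: [-3.141, 0.001, -0.75]
force: [-0.1, -1.1, 6.1]
opening: 0.0592
```

```bash
python3 - <<'E'
from h import *
s=env.read_state(); p=s['ee_pos']; print(p,s['tool_rot'],s['force'],s['opening'])
o=Rt(s)[:,1]; k=o@(np.array([.4799,.3948,p[2]])-p); print('dish along tool y',k)
t=np.array([.4805,.1049,.11])-k*o; t[2]=.11; print(t); go(t,-.75)
E
```

```text
[0.48018565 0.39609156 0.00559007] [-3.14128653e+00  9.10420031e-04 -7.49939179e-01] [-0.07482149 -1.11334732  6.11273279] 0.05915379801867683
dish along tool y 0.0011397751412690674
[0.48127686 0.10573401 0.11      ]
travel [ 198.6  211.7 -104.7] rot [-0.     0.001  0.   ] rows>= 4.9
```

Call:
{"fn": "jog_arm", "kwargs": {"targets": [{"travel": [0,0,-20],"delta_rot": [0,0,0]},{"travel": [10,11,-65],"delta_rot": [0,0,0]},{"travel": [45,48,-95],"delta_rot": [0,0,0]},{"travel": [87,92,-105],"delta_rot": [0,0,0]},{"travel": [128,136,-105],"delta_rot": [0,0,0]},{"travel": [165,176,-105],"delta_rot": [0,0,0]},{"travel": [190,202,-105],"delta_rot": [0,0,0]},{"travel": [198.6,211.7,-105],"delta_rot": [0,0,0]},{"travel": [198.6,211.7,-90],"delta_rot": [0,0,0]},{"travel": [198.6,211.7,-70],"delta_rot": [0,0,0]},{"travel": [198.6,211.7,-65],"delta_rot": [0,0,0]},{"travel": [198.6,211.7,-65],"delta_rot": [0,0,0]}]}}

```text
time_s: 14.12
ee_pos: [0.4802, 0.1063, 0.0688]
tool_rot: [3.139, 0.002, -0.749]
force: [-0.4, 0.5, -0.5]
opening: 0.0591
```

Call:
{"fn": "jog_arm", "kwargs": {"targets": [{"travel": [0,0,0],"delta_rot": [0,0,0]},{"travel": [0,0,0],"delta_rot": [0,0,0]}]}}

```text
time_s: 14.38
ee_pos: [0.4814, 0.1057, 0.0703]
tool_rot: [-3.141, 0.0, -0.75]
force: [-1.3, 0.5, 0.0]
opening: 0.0591
```

```bash
python3 - <<'E'
from h import *
s=env.read_state(); p=s['ee_pos']; print(p,s['tool_rot'],s['force'],s['opening'])
go([.4809,.1054,.0565],-.75)
E
```

```text
[0.48135516 0.10574359 0.07030386] [-3.14147134e+00  4.10787086e-04 -7.49709919e-01] [-1.25233476  0.51548511  0.01308372] 0.05914402287756391
travel [-0.1  0.6 13.8] rot [-0.  0.  0.] rows>= 0.2
```

Call:
{"fn": "jog_arm", "kwargs": {"targets": [{"travel": [-0.1,0.6,5],"delta_rot": [0,0,0]},{"travel": [-0.1,0.6,9],"delta_rot": [0,0,0]},{"travel": [-0.1,0.6,12],"delta_rot": [0,0,0]},{"travel": [-0.1,0.6,13],"delta_rot": [0,0,0]},{"travel": [-0.1,0.6,13.5],"delta_rot": [0,0,0]},{"travel": [-0.1,0.6,14],"delta_rot": [0,0,0]},{"travel": [-0.1,0.6,14.3],"delta_rot": [0,0,0]},{"travel": [-0.1,0.6,14.3],"delta_rot": [0,0,0]}]}}

```text
time_s: 15.38
ee_pos: [0.48, 0.1049, 0.0566]
tool_rot: [3.14, 0.002, -0.75]
force: [-5.9, -1.2, 12.3]
opening: 0.0594
```

Call:
{"fn": "jog_arm", "kwargs": {"targets": [{"travel": [0,0,-0.8],"delta_rot": [0,0,0]},{"travel": [0,0,-0.8],"delta_rot": [0,0,0]},{"travel": [0,0,-0.8],"delta_rot": [0,0,0]},{"travel": [0,0,-0.8],"delta_rot": [0,0,0]}]}}

```text
time_s: 15.88
ee_pos: [0.4802, 0.105, 0.0566]
tool_rot: [3.14, 0.001, -0.75]
force: [-3.3, -1.2, 6.4]
opening: 0.059
```

Call:
{"fn": "jog_arm", "kwargs": {"targets": [{"travel": [0.3,-0.6,-0.8],"delta_rot": [0,0,0]},{"travel": [0.3,-0.6,-0.8],"delta_rot": [0,0,0]},{"travel": [0.3,-0.6,-0.8],"delta_rot": [0,0,0]},{"travel": [0.3,-0.6,-0.8],"delta_rot": [0,0,0]}]}}

```text
time_s: 16.38
ee_pos: [0.4808, 0.1053, 0.0567]
tool_rot: [3.141, 0.001, -0.75]
force: [-0.8, 0.1, -1.1]
opening: 0.0593
```

Call:
{"fn": "jog_arm", "kwargs": {"targets": [{"travel": [0,0,0.5],"delta_rot": [0,0,0]},{"travel": [0,0,0.5],"delta_rot": [0,0,0]}]}}

```text
time_s: 16.62
ee_pos: [0.4809, 0.1053, 0.0567]
tool_rot: [3.141, 0.001, -0.75]
force: [-1.2, -0.5, 3.2]
opening: 0.0589
```

Call:
{"fn": "jog_arm", "kwargs": {"fingers": 85, "targets": [{"travel": [0,0,0],"delta_rot": [0,0,0]},{"travel": [0,0,0],"delta_rot": [0,0,0]},{"travel": [0,0,0],"delta_rot": [0,0,0]},{"travel": [0,0,-15],"delta_rot": [0,0,0]},{"travel": [0,0,-60],"delta_rot": [0,0,0]},{"travel": [0,0,-110],"delta_rot": [0,0,0]},{"travel": [0,0,-150],"delta_rot": [0,0,0]},{"travel": [0,0,-160],"delta_rot": [0,0,0]},{"travel": [0,0,-160],"delta_rot": [0,0,0]},{"travel": [0,0,-160],"delta_rot": [0,0,0]}]}}

```text
time_s: 17.88
ee_pos: [0.4798, 0.105, 0.2145]
tool_rot: [3.138, 0.003, -0.75]
force: [-0.4, -0.3, 0.4]
opening: 0.0752
```

```bash
python3 - <<'E'
from h import *; import pickle
c=cap('wrist','w_p2.png'); s=c['s']; print(s['time_s'],s['ee_pos'],s['tool_rot'],s['opening'],s['force'])
pickle.dump(c,open('w_p2.pkl','wb'))
print(edgefit(c,[.4807,.105],.065,name='p2fit.png'))
a=cap('scene'); x=cv2.resize(a['pixels'][170:270,230:340],None,fx=4,fy=4,interpolation=cv2.INTER_CUBIC)
w=c['pixels'][90:290,180:400]
w=cv2.resize(w,None,fx=1.6,fy=2,interpolation=cv2.INTER_CUBIC)
cv2.imwrite('pics/p2.png',np.hstack([x,w])[...,::-1])
go([.43,-.24,.19],-.6)
E
```

```text
17.875 [0.47982917 0.10503087 0.21452948] [ 3.13801336  0.00320118 -0.75001645] 0.07516682414727138 [-0.43094636 -0.33537947  0.42586826]
(array([0.47938402, 0.10268381]), np.float64(28.3061928052329), 120, np.float64(0.1277244293299198))
travel [198.8 286.4  24.8] rot [ 0.004  0.004 -0.15 ] rows>= 5.6
```

View pics/p2.png

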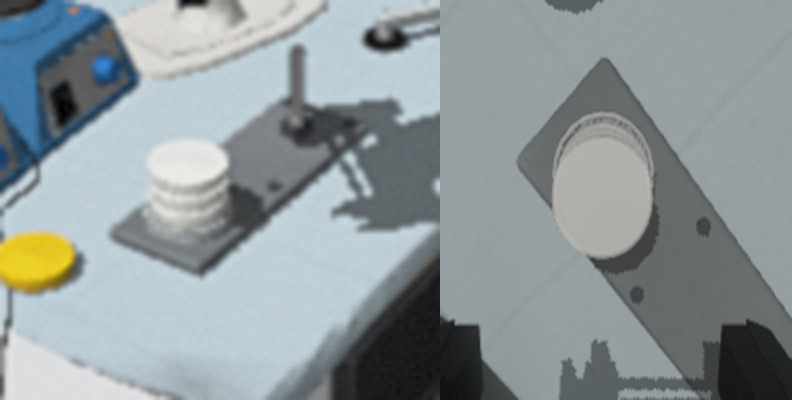

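The scene view shows a straight pile of three. The wrist fit puts the top dish about 2 mm off in y, but that was taken while the arm was still settling, so I'll cross-check with the fixed cameras.

```bash
python3 - <<'E'
from h import *; import pickle
c=cap('wrist'); print(c['s']['ee_pos'].round(4),c['s']['tool_rot'].round(4)); print('wrist',edgefit(c,[.4807,.104],.065))
a=cap('scene'); b=cap('top')
print('scene top',edgefit(a,[.478,.11],.065)); print('top top',edgefit(b,[.478,.108],.065,name='tt.png'))
a['pixels']=cv2.imread('pics/scene.png')[...,::-1].copy()
print('scene base',edgefit(a,[.476,.111],.035))
b['pixels']=cv2.resize(cv2.imread('pics/top.png'),(560,420),interpolation=cv2.INTER_AREA)[...,::-1].copy()
print('top base',edgefit(b,[.478,.108],.035))
go([.43,-.24,.19],-.6)
E
```

```text
[0.4798 0.1051 0.2144] [ 3.1377  0.0035 -0.75  ]
wrist (array([0.47974006, 0.10335226]), np.float64(28.614132396931875), 120, np.float64(0.16527682476000827))
scene top (array([0.47760355, 0.1053937 ]), np.float64(31.0003302515369), 47, np.float64(0.3665814306356552))
top top (array([0.47818338, 0.10582081]), np.float64(29.633125719689264), 98, np.float64(0.8225507494641224))
scene base (array([0.47810074, 0.10435708]), np.float64(30.182741539172273), 72, np.float64(0.7119805755728716))
top base (array([0.47947944, 0.10642381]), np.float64(29.444886699579143), 109, np.float64(0.6700247792619116))
travel [198.4 286.9  25.5] rot [ 0.003  0.003 -0.15 ] rows>= 5.6
```

The fixed cameras put the top dish within about 1 mm of the base, so the pile is good. Now the clamp and the stand heading.

```bash
cat > clamp.py <<'E'
from h import *
def patch(c,ctr,z,h=.13,s=.0005):
    g=np.arange(-h,h,s); X,Y=np.meshgrid(ctr[0]+g,ctr[1]+g)
    uv=proj(c,np.c_[X.ravel(),Y.ravel(),np.full(X.size,z)]).astype(np.float32).reshape(*X.shape,2)
    return cv2.remap(c['pixels'],uv[...,0],uv[...,1],cv2.INTER_CUBIC), lambda q:np.array(ctr[:2])-h+np.array(q)*s
def edge_line(c,p0,p1,z,w=.008,n=60):
    """strongest edge across segment p0-p1 (plane z) -> fitted line pts"""
    p0,p1=np.array(p0),np.array(p1); d=(p1-p0)/np.linalg.norm(p1-p0); nn=np.array([-d[1],d[0]])
    g=cv2.GaussianBlur(c['pixels'],(0,0),.8).astype(np.float32); t=np.arange(-w,w,.00025); out=[]
    for a in np.linspace(0,1,n):
        q=(p0+a*(p1-p0))+t[:,None]*nn; uv=proj(c,np.c_[q,np.full(len(q),z)]).astype(np.float32)
        pr=cv2.remap(g,uv[None,:,0].copy(),uv[None,:,1].copy(),1)[0]
        gd=abs(np.gradient(pr,axis=0)).sum(1); j=gd.argmax(); out.append(q[j])
    v=cv2.fitLine(np.array(out,np.float32),cv2.DIST_HUBER,0,.0005,.0001).ravel()
    r=(np.array(out)-v[2:])@np.array([-v[1],v[0]])
    return v[2:],v[:2]*np.sign(v[:2]@d),np.median(abs(r))
E
python3 - <<'E'
from clamp import *; import pickle
c=pickle.load(open('w_p1.pkl','rb'))
e=ray(c,[(227,183),(270,123),(437,246),(300,145),(400,219)],.012)[:,:2]; print('corners',e.round(4))
f=edge_line(c,e[3],e[4],.012); print('edge',f,np.degrees(np.arctan2(f[1][1],f[1][0])))
d=-f[1]; print('post by heading',np.array([.4806,.105])-.15*d)
c2=pickle.load(open('w_dish.pkl','rb'))
e=ray(c2,[(328,225),(328,320)],.012)[:,:2]; f=edge_line(c2,e[0],e[1],.012); print('edge2',f,np.degrees(np.arctan2(f[1][1],f[1][0])))
k=pickle.load(open('w_clamp.pkl','rb'))
h=ray(k,[(306,209)],.034)[0]; pd=ray(k,[(304,91)],.012)[0]; print('hub',h,'pad',pd,np.linalg.norm((h-pd)[:2]))
e=[ray(k,[u],.03)[0][:2] for u in ((305,110),(306,185))]
for sg in(-1,1):
    uo=[ray(k,[(305+sg*5.5,110)],.03)[0][:2],ray(k,[(306+sg*5.5,185)],.03)[0][:2]]
    f=edge_line(k,uo[1],uo[0],.03,w=.004); print(f,np.degrees(np.arctan2(f[1][1],f[1][0])))
a=cap('scene'); b=cap('top'); print('scene post',ray(a,[(304.2,182)],.09))
E
```

```text
corners [[ 0.4454  0.1478]
 [ 0.5221  0.1463]
 [ 0.5216 -0.084 ]
 [ 0.522   0.1091]
 [ 0.5214 -0.0278]]
edge (array([0.52364385, 0.04060019], dtype=float32), array([-0.0077511 , -0.99996996]), np.float64(0.00011542190003841266)) -90.44411004390278
post by heading [ 0.47943733 -0.04499549]
edge2 (array([0.5220596 , 0.05886125], dtype=float32), array([-0.00648537, -0.99997896]), np.float64(0.00033403433171157214)) -90.37158709760965
hub [ 0.42420304 -0.36053898  0.034     ] pad [ 0.50460351 -0.23524253  0.012     ] 0.14887389200343387
(array([ 0.46288222, -0.28450546], dtype=float32), array([0.54712033, 0.83705395]), np.float64(0.0002322921927927724)) 56.83032047171382
(array([ 0.47280473, -0.2991669 ], dtype=float32), array([0.54348522, 0.83941877]), np.float64(0.00018636001341011362)) 57.078791263038546
scene post [[ 0.47521133 -0.04525219  0.09      ]]
```

```bash
python3 - <<'E'
from h import *
go([.449,-.322,.18],-.576)
E
```

```text
travel [268.  334.2  35.9] rot [ 0.002  0.002 -0.174] rows>= 6.9
```

Call:
{"fn": "jog_arm", "kwargs": {"fingers": 55, "targets": [{"travel": [15,18,0],"delta_rot": [0,0,0]},{"travel": [45,56,0],"delta_rot": [0,0,-0.03]},{"travel": [82,102,0],"delta_rot": [0,0,-0.06]},{"travel": [120,150,0],"delta_rot": [0,0,-0.1]},{"travel": [158,197,10],"delta_rot": [0,0,-0.14]},{"travel": [195,243,20],"delta_rot": [0,0,-0.174]},{"travel": [230,287,30],"delta_rot": [0,0,-0.174]},{"travel": [255,318,36],"delta_rot": [0,0,-0.174]},{"travel": [268,334,36],"delta_rot": [0,0,-0.174]},{"travel": [268,334,36],"delta_rot": [0,0,-0.174]},{"travel": [268,334,36],"delta_rot": [0,0,-0.174]},{"travel": [268,334,36],"delta_rot": [0,0,-0.174]}]}}

```text
time_s: 19.73
ee_pos: [0.4499, -0.3204, 0.1807]
tool_rot: [3.141, 0.001, -0.574]
force: [-0.4, 0.4, -0.5]
opening: 0.0484
```

```bash
python3 - <<'E'
from clamp import *; import pickle
for i in range(3): env.capture('top')
c=cap('wrist','w_clamp2.png'); s=c['s']; print(s['time_s'],s['ee_pos'],s['tool_rot'],s['opening'])
pickle.dump(c,open('w_clamp2.pkl','wb'))
print(proj(c,[[.424,-.3605,.034],[.5046,-.235,.012],[.449,-.322,.03]]).round())
E
```

```text
19.875 [ 0.44980528 -0.32091128  0.18070907] [ 3.14095695e+00  9.45294267e-04 -5.74635363e-01] 0.04860120102819428
[[279. 237.]
 [279.  73.]
 [280. 190.]]
```

View pics/w_clamp2.png

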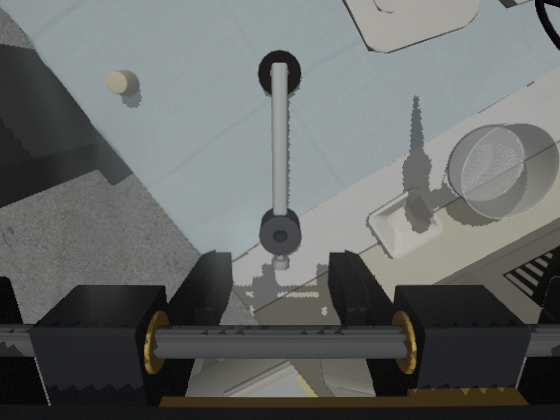

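The view agrees with the estimate: hub bore at (280,238) and pad at (279,73), against predictions of (279,237) and (279,73). I'm refining with the hub circle and the bar edges.

```bash
python3 - <<'E'
from clamp import *; import pickle
c=pickle.load(open('w_clamp2.pkl','rb')); s=c['s']
h=edgefit(c,[.424,-.3605],.034,r=.021,name='hubfit.png'); print('hub',h)
for z in (.006,.010): print('pad',z,edgefit(c,ray(c,[(279.5,73)],z)[0],z,r=.02))
L=[]
for sg in(-1,1):
    uo=[ray(c,[(279.5+sg*7.5,v)],.03)[0][:2] for v in (195,95)]
    f=edge_line(c,uo[0],uo[1],.03,w=.004); L.append(f); print(f,np.degrees(np.arctan2(f[1][1],f[1][0])))
d=L[0][1]+L[1][1]; d/=np.linalg.norm(d); n=np.array([-d[1],d[0]])
m=(L[0][0]@n+L[1][0]@n)/2; print('width',abs((L[0][0]-L[1][0])@n),'hub off line',h[0]@n-m)
bal=d*(h[0]@d+.046)+n*m; yaw=np.arctan2(d[1],d[0])-np.pi/2; print('bal',bal,yaw)
go([*bal,.05],yaw)
E
```

```text
hub (array([ 0.4249951 , -0.36017264]), np.float64(20.75303047285219), 120, np.float64(0.505156622649297))
pad 0.006 (array([ 0.50479355, -0.23478975]), np.float64(19.62263996555815), 108, np.float64(0.13436623422707505))
pad 0.01 (array([ 0.50469919, -0.23502444]), np.float64(19.39141474521262), 109, np.float64(0.13588893422512882))
(array([ 0.4629686, -0.2864333], dtype=float32), array([0.5350337 , 0.84483075]), np.float64(0.00019429481520966078)) 57.65380403378009
(array([ 0.47910437, -0.2905345 ], dtype=float32), array([0.53834128, 0.84272695]), np.float64(5.769778379276426e-05)) 57.42920670947391
width 0.015816117290903098 hub off line 0.0003742928768498688
bal [ 0.44999859 -0.32155962] -0.5665076014968977
travel [  0.6   0.2 130.7] rot [ 0.001  0.001 -0.008] rows>= 2.1
```

Call:
{"fn": "jog_arm", "kwargs": {"targets": [{"travel": [0.2,0.8,40],"delta_rot": [0,0,-0.008]},{"travel": [0.2,0.8,85],"delta_rot": [0,0,-0.008]},{"travel": [0.2,0.8,115],"delta_rot": [0,0,-0.008]},{"travel": [0.2,0.8,130],"delta_rot": [0,0,-0.008]},{"travel": [0.2,0.8,140],"delta_rot": [0,0,-0.008]},{"travel": [0.2,0.8,140],"delta_rot": [0,0,-0.008]},{"travel": [0.2,0.8,140],"delta_rot": [0,0,-0.008]},{"travel": [0.2,0.8,140],"delta_rot": [0,0,-0.008]},{"travel": [0.2,0.8,140],"delta_rot": [0,0,-0.008]}]}}

```text
time_s: 21.05
ee_pos: [0.4494, -0.3229, 0.0412]
tool_rot: [3.141, 0.0, -0.568]
force: [0.1, -0.2, 0.3]
opening: 0.0484
```

```bash
python3 - <<'E'
from h import *
s=env.read_state(); p=s['ee_pos']; print(p,s['tool_rot'],s['force'],s['opening'])
go([.4495,-.322,.005],-.5665)
E
```

```text
[ 0.44941208 -0.32292737  0.04116396] [ 3.14076992e+00  1.01508008e-05 -5.68115920e-01] [ 0.07134651 -0.15751233  0.27108459] 0.048382959601774314
travel [-0.4 -0.9 36.2] rot [ 0.001  0.    -0.002] rows>= 0.6
```

Call:
{"fn": "jog_arm", "kwargs": {"targets": [{"travel": [-0.4,-0.8,12],"delta_rot": [0.001,0,-0.002]},{"travel": [-0.4,-0.8,24],"delta_rot": [0.001,0,-0.002]},{"travel": [-0.4,-0.8,32],"delta_rot": [0.001,0,-0.002]},{"travel": [-0.4,-0.8,36],"delta_rot": [0.001,0,-0.002]},{"travel": [-0.4,-0.8,36],"delta_rot": [0.001,0,-0.002]},{"travel": [-0.4,-0.8,36],"delta_rot": [0.001,0,-0.002]},{"travel": [-0.4,-0.8,36],"delta_rot": [0.001,0,-0.002]}]}}

```text
time_s: 21.92
ee_pos: [0.4494, -0.322, 0.0049]
tool_rot: [-3.141, 0.0, -0.566]
force: [0.4, 0.7, 0.3]
opening: 0.0484
```

Call:
{"fn": "jog_arm", "kwargs": {"fingers": 5, "squeeze": 45, "targets": [{"travel": [0,0,0],"delta_rot": [0,0,0]},{"travel": [0,0,0],"delta_rot": [0,0,0]},{"travel": [0,0,0],"delta_rot": [0,0,0]},{"travel": [0,0,0],"delta_rot": [0,0,0]},{"travel": [0,0,0],"delta_rot": [0,0,0]},{"travel": [0,0,0],"delta_rot": [0,0,0]}]}}

```text
time_s: 22.68
ee_pos: [0.449, -0.3217, 0.0045]
tool_rot: [-3.141, 0.001, -0.566]
force: [-0.2, 0.1, 0.1]
opening: 0.0132
```

Call:
{"fn": "jog_arm", "kwargs": {"targets": [{"travel": [0,0,-4],"delta_rot": [0,0,0]},{"travel": [0,0,-12],"delta_rot": [0,0,0]},{"travel": [0,0,-20],"delta_rot": [0,0,0]},{"travel": [0,0,-25],"delta_rot": [0,0,0]},{"travel": [0,0,-25],"delta_rot": [0,0,0]},{"travel": [0,0,-25],"delta_rot": [0,0,0]},{"travel": [0,0,-25],"delta_rot": [0,0,0]},{"travel": [0,0,-25],"delta_rot": [0,0,0]}]}}

```text
time_s: 23.68
ee_pos: [0.4489, -0.3216, 0.0292]
tool_rot: [-3.141, 0.002, -0.566]
force: [0.2, 0.0, -3.4]
opening: 0.0136
```

```bash
python3 - <<'E'
from h import *; import pickle
c=cap('wrist','w_lift.png'); pickle.dump(c,open('w_lift.pkl','wb')); s=c['s']; p=s['ee_pos']; print(p,s['tool_rot'],s['force'],s['torque'],Rt(s).T@s['torque'],s['opening'])
E
```

```text
[ 0.44889375 -0.32156444  0.02916639] [-3.14124255e+00  1.82182684e-03 -5.66011372e-01] [ 0.17687125  0.01089714 -3.38209301] [-0.0128866  -0.01515548 -0.06399758] [-0.00263287  0.01972504  0.06399558] 0.013591894326550783
```

Clamp lifted: it reads 3.4 N with a residual moment near zero about the jaw axis, so the grasp is balanced. Now up and over to the stand.

```bash
python3 - <<'E'
from h import *; import pickle
s=env.read_state()
A=Rt(s); p=s['ee_pos']
hub=p+A@[0,.046,0]; hub[2]=p[2]-.0045+.034; print('hub pred',hub.round(4))
c=pickle.load(open('w_lift.pkl','rb')); print('fit',edgefit(c,hub,hub[2],r=.021))
pad=p+A@[0,-.104,0]; pad[2]=p[2]-.0045+.008; print('pad pred',pad.round(4),edgefit(c,pad,pad[2],r=.02))
go([.480,.001,.155],-.0072)
E
```

```text
hub pred [ 0.4243 -0.3604  0.0587]
fit (array([ 0.42468659, -0.36072241]), np.float64(19.744202795899085), 85, np.float64(0.7358924454066837))
pad pred [ 0.5047 -0.2338  0.0327] (array([ 0.50438614, -0.23521625]), np.float64(19.291694326510765), 85, np.float64(0.1923206026794908))
travel [-147.  -289.  -125.4] rot [-0.001  0.002 -0.559] rows>= 5.6
```

Call:
{"fn": "jog_arm", "kwargs": {"targets": [{"travel": [0,0,-12],"delta_rot": [0,0,0]},{"travel": [0,0,-35],"delta_rot": [0,0,0]},{"travel": [-3,-6,-62],"delta_rot": [0,0,-0.01]},{"travel": [-12,-24,-90],"delta_rot": [0,0,-0.04]},{"travel": [-28,-55,-110],"delta_rot": [0,0,-0.1]},{"travel": [-47,-92,-122],"delta_rot": [0,0,-0.17]},{"travel": [-68,-133,-125],"delta_rot": [0,0,-0.25]},{"travel": [-90,-176,-125],"delta_rot": [0,0,-0.33]},{"travel": [-110,-216,-125],"delta_rot": [0,0,-0.41]},{"travel": [-127,-250,-125],"delta_rot": [0,0,-0.48]},{"travel": [-139,-274,-125],"delta_rot": [0,0,-0.53]},{"travel": [-147,-289,-125],"delta_rot": [0,0,-0.559]}]}}

```text
time_s: 25.22
ee_pos: [0.4803, 0.0022, 0.1555]
tool_rot: [-3.141, -0.0, -0.005]
force: [1.3, -0.7, -4.4]
opening: 0.0138
```

Call:
{"fn": "jog_arm", "kwargs": {"targets": [{"travel": [0,0,0],"delta_rot": [0,0,0]},{"travel": [0,0,0],"delta_rot": [0,0,0]},{"travel": [0,0,0],"delta_rot": [0,0,0]},{"travel": [0,0,0],"delta_rot": [0,0,0]},{"travel": [0,0,0],"delta_rot": [0,0,0]},{"travel": [0,0,0],"delta_rot": [0,0,0]}]}}

```text
time_s: 25.98
ee_pos: [0.4801, 0.0008, 0.1547]
tool_rot: [-3.141, 0.001, -0.007]
force: [0.4, 0.3, -3.6]
opening: 0.0132
```

```bash
python3 - <<'E'
from h import *
s=env.read_state(); print(s['ee_pos'],s['tool_rot'],s['force'],s['opening'])
go([.480,.001,.1247],-.0072)
E
```

```text
[0.48010081 0.00075285 0.15469021] [-3.14064746e+00  9.90584686e-04 -7.37771577e-03] [ 0.40443455  0.34168783 -3.57854428] 0.013174773034567586
travel [-0.1 -0.2 30. ] rot [-0.001  0.001 -0.   ] rows>= 0.5
```

Call:
{"fn": "jog_arm", "kwargs": {"targets": [{"travel": [0,0,5],"delta_rot": [0,0,0]},{"travel": [0,0,12],"delta_rot": [0,0,0]},{"travel": [0,0,19],"delta_rot": [0,0,0]},{"travel": [0,0,25],"delta_rot": [0,0,0]},{"travel": [0,0,29],"delta_rot": [0,0,0]},{"travel": [0,0,30],"delta_rot": [0,0,0]},{"travel": [0,0,30],"delta_rot": [0,0,0]},{"travel": [0,0,30],"delta_rot": [0,0,0]},{"travel": [0,0,30],"delta_rot": [0,0,0]},{"travel": [0,0,30],"delta_rot": [0,0,0]},{"travel": [0,0,30],"delta_rot": [0,0,0]}]}}

```text
time_s: 27.35
ee_pos: [0.4801, 0.001, 0.1248]
tool_rot: [-3.141, 0.001, -0.007]
force: [1.3, -0.4, -3.3]
opening: 0.0133
```

```bash
python3 - <<'E'
from h import *; import pickle
a=cap('scene','s_end.png'); c=cap('wrist'); s=c['s']; pickle.dump((a,c),open('end.pkl','wb'))
p=s['ee_pos'];A=Rt(s); print(s['time_s'],p,s['tool_rot'],s['force'],s['opening'],Rt(s).T@s['torque'])
u=p[2]-.0045; H=p+A@[0,.046,0]; P=p+A@[0,-.104,0]; print('hub',H,'pad',P,'underside',u)
print('hub fit',edgefit(c,H,u+.034,r=.021)); print('pad fit',edgefit(c,P,u+.008,r=.02))
print('scene proj hub top/foot,pad foot,post tip', proj(a,[[*H[:2],u+.034],[*H[:2],u],[*P[:2],u],[.4797,-.045,.09]]).round(1).tolist())
x=cv2.resize(a['pixels'][110:270,210:400],None,fx=3.9,fy=3.6,interpolation=cv2.INTER_CUBIC)
cv2.imwrite('pics/end.png',x[...,::-1])
E
```

```text
27.4 [0.480093   0.00095286 0.12476596] [-3.14067489e+00  8.69939427e-04 -6.99370724e-03] [-0.65844052 -0.23551067 -4.83589471] 0.013177547626070001 [ 0.05940295  0.12215024 -0.03115005]
hub [ 0.47977126 -0.045046    0.12472374] pad [0.48082043 0.10495027 0.1248614 ] underside 0.12026595713090965
hub fit (array([ 0.48008213, -0.04505212]), np.float64(19.75752803043337), 88, np.float64(0.7518063283519361))
pad fit (array([0.48117662, 0.10361179]), np.float64(19.246269600721167), 82, np.float64(0.04662447262916736))
scene proj hub top/foot,pad foot,post tip [[303.1, 163.5], [303.0, 173.2], [274.6, 193.5], [303.0, 181.7]]
```

View pics/end.png

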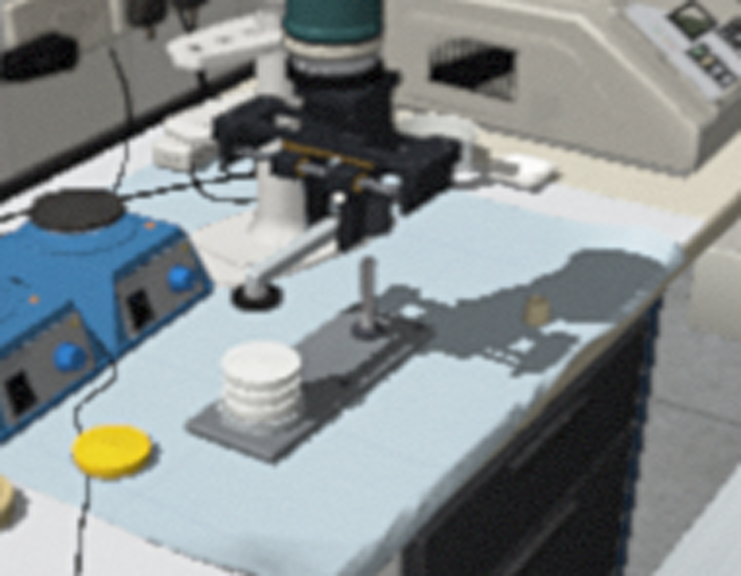

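The pad at scene px (276,192.5) agrees with its projection (274.6,193.5) directly above the pile. The post tip at (304.6,183) is right below the hub, projected at (303,173). The bar is level, and the bung and yellow look-alike are untouched. I'll settle briefly and hand in.

Call:
{"fn": "jog_arm", "kwargs": {"targets": [{"travel": [0,0,0],"delta_rot": [0,0,0]},{"travel": [0,0,0],"delta_rot": [0,0,0]},{"travel": [0,0,0],"delta_rot": [0,0,0]},{"travel": [0,0,0],"delta_rot": [0,0,0]},{"travel": [0,0,0],"delta_rot": [0,0,0]},{"travel": [0,0,0],"delta_rot": [0,0,0]}]}}

```text
time_s: 28.2
ee_pos: [0.4801, 0.0009, 0.1247]
tool_rot: [-3.141, 0.001, -0.007]
force: [0.3, 0.2, -3.8]
opening: 0.0135
```

```bash
python3 - <<'E'
from h import *
s=env.read_state(); print(s['time_s'],s['ee_pos'],s['tool_rot'],s['force'],s['opening'],abs(s['qvel']).max())
print(env.close_job())
E
```

```text
28.2 [0.4800711  0.00094416 0.12472871] [-3.14066483e+00  9.43588380e-04 -7.07966206e-03] [ 0.26682432  0.17181589 -3.79038447] 0.013504765052308503 0.0023914100254929776
the job is handed in; nothing more can be done
None
```

Both loose white dishes are piled on the seated one and released. The clamp arm is held at its balance point above the stand, and I handed the job in at 28.2 s of the 64 s allowed.

- **Clamp:** The underside is about 0.120 m up, so the hub is about 3 cm clear of the post tip. By the arm's pose, the hub is within about 1 mm of the post axis and the pad within about 1 mm of the pile centre. Tilt is under 1 mrad, the grip is steady, and the joints were nearly still (0.002 rad/s or less) at hand-in.
- **Pile:** The second dish sat within about 0.3 mm of the base dish. The checks on the top dish disagreed. The two fixed cameras put it about 1 to 1.5 mm off the base. The wrist camera put it 1.5 to 2 mm off, but that picture was taken while the arm was still settling. The scene picture shows a straight pile.
- **Placing force:** Setting the top dish down briefly pressed the pile with about 12 N. I eased that off and corrected about 1 mm sideways before letting go.
- **Pad check:** The wrist fit put the pad about 1.4 mm from where the arm's pose says it is. The offset was the same just after the clamp was lifted; I put it down to the pad height I had to guess.
- **Other objects:** I did not touch the tape roll, bung, weighing boat or the coloured look-alikes.

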